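# Turn the angle bracket onto its long leg in the drilling fixture

### The arm

A 7-joint arm with a two-finger parallel gripper is mounted at the origin on the work surface. World frame = base frame: x ahead of the robot, y to its left, z up, the work surface at z = 0. Lengths are in mm, angles in degrees, forces in N, time in s.
With the tool pointing down it reaches from about 400 to 900 mm from the base axis. Payload 5.6 kg.
Tool frame: the origin (TCP) lies between the finger pads; the fingertips stand 25 mm ahead of it and the grasp point (between the pads) lies 6 mm ahead of it; z points along the fingers, y is the line along which they close (so a half turn about z gives the same grasp; the last joint's range is limited). The gripper opens to 92 mm and grips with 3 to 60 N. Pads are 20 mm wide; open, the fingers measure 128 mm over their backs; the gripper's body (75 mm by 189 mm) begins 69 mm behind the grasp point.
Start: joints at [-2.464, 26.786, -0.665, 91.828, 0.344, 61.387, -3.226], TCP at [650.006, -0.043, 239.592] pointing down, gripper open.
Joint ranges: [-144.91, 144.91], [-17.63, 115.5], [-89.93, 88.59], [15.96, 139.68], [-74.01, 254.01], [8.47, 105.57], [-167.45, 167.45]. Speed limits (degrees/s): [147.25, 147.25, 180, 180, 180, 180, 180].

### API

Orientations are given as a 3x3 rotation matrix whose columns are the frame's x, y, z axes.
In Python, from plant import manip gives the robot as it stands.
- The arm moves only by the tool carry_out, never from a script. Its argument "steps" is a list of rows, each a list of 3 entries, a list of its own where there are three numbers: the shift along the tool's x, y, z in m, then the turn, a rotation vector about the tool's x, y, z in rad, then the closure, from 0 (fully open) to 1 (shut). In form: [[[dx, dy, dz], [wx, wy, wz], hand], ...]. A call has 1 to 8 rows; each row is the pose to reach, as a shift and turn from the pose commanded when the call began, along the tool's axes at that moment; what a row does not reach only later rows make up. A row lasts 1/10 s, in which the tool goes at most 50 mm and 8.59 degrees, less where a joint would pass 70% of its speed; a pose out of reach is approached as far as the arm can. A call with a gripper value outside its range is refused whole. The fingers move at their own pace and stop on an object; "newtons" is the grip in N (left out, the last holds). Time passes only in rows, so rows that repeat a pose let the fingers close. It gives the time, the measured TCP pose, the force, the opening and the grip force at its end, in the units of the state.
- manip.observe(): the state, without advancing time (a new reading comes with each control period).
- manip.get_image(name): name is "scene" or "side" or "wrist"; returns a dict with "image" (384x512x3 uint8, red, green, blue), "depth" (384x512 float32, mm along the optical axis (not along the pixel's ray), 0 where there is no reading), "mtx" (3x3 intrinsics, pixels), "cam_to_world" (4x4, takes a point from camera to world coordinates); the wrist camera has in their place "hand_eye" (4x4, takes a point from camera to tool coordinates, whose origin is the TCP and whose axes are the flange's). Camera axes: x right, y up, looking along -z (the intrinsics and any distortion apply to the point x, -y, -z); pixel columns grow to the right and rows downward; lengths in mm; the calibration is good to about 2 mm. The wrist camera is an equidistant fisheye: a pixel r from the principal point sees the ray r / f radians off the axis. A picture is of the moment at which its call begins: read the wrist's pose just before it.
- manip.finish_job(): hands the job in; it is judged then, once.
The state is a dict: "time": time; "q": joint angles; "joint_velocities": joint speeds; "tau": joint torques, N m; "eef_pos": TCP position; "ee_rot": TCP orientation; "force": force on the tool from outside, world axes, zero at the start; "torque": the same for the moment, N m; "grip_width": finger opening in mm; "grip_force": force on a finger pad.
Only numpy, scipy, OpenCV 4.12 (cv2) and the standard library are available. Lean on these libraries where they do the work, as an engineer would, in place of code of your own. Each camera call takes 0.05 s, during which the arm holds its last target. There are 200 camera calls.

### The job

The steel angle bracket on the drilling fixture has its short leg drilled; now its long leg is due. With the fingers only pushing, never picking it up, tip the bracket over so that its long leg lies flat on the plate and its short leg stands up, then push it home so that the back of the short leg is flush against the fence and its side edge is up against the end stop. Leave the other things on the bench where they are.

Things in the scene. Friction and masses are not known exactly. Their poses are not given: they have to be found in the camera images.
- fixture: Drilling fixture, fixed: blackened steel plate 260 (x) x 360 (y) x 20 mm thick, with fence, end stop and a strap clamp. Origin: centre of its underside, on the bench; x points away from the robot (within 0.3 rad), y to the left along the fence, z up. The strap clamp, swung clear, stands at the left edge (x -50 to +60, y +142 to +168 mm, up to 52 mm above the plate top); leave it so.
- fence (a point): The fence: a straight steel bar along the fixture's y, near the plate's far edge, 22 mm thick, 260 mm long, standing 16 mm above the plate top (screw heads 21 mm). This point: middle of the foot of its face towards the robot (fixture x +100, y -10, z +20 mm). Axes as the fixture's.
- stop (a point): The end stop: a fixed steel block 40 (x) x 25 (y) mm, 16 mm above the plate top (screw heads 21 mm), with a 15 mm gap between it and the fence. This point: middle of the foot of its right-hand face (fixture x +65, y +100, z +20 mm), the face the bracket's side edge comes up to. Axes as the fixture's.
- corner (a point): Point on the plate top (20 mm above the bench) where the line of the fence's face meets the line of the end stop's face (fixture x +100, y +100, z +20 mm). Axes as the fixture's.
- bracket: The work: steel angle (L-section), loose, 0.5 to 0.7 kg, 70 mm wide along its y, legs 8 mm thick. Long leg 80 mm from heel to tip along its +z, undrilled; short leg 60 mm along its +x, with two 11 mm holes. Origin: middle of the outer heel edge; the long leg fills x 0..8, z 0..80, the short leg x 0..60, z 0..8, both y -35..+35 mm. Friction about 0.4: slide it with a low push, or it tips back.
- bracket_tip (a point): Middle of the inside of the bracket's long leg, at its tip (bracket x +8, z +80 mm). At the start the long leg stands up on the side nearer the robot; the short leg lies on the plate, pointing to the fence within 0.25 rad, clear of fence and stop. Pushed near here towards the robot (1 to 2 N) it tips on its heel edge, balances at 31 degrees of lean, falls on.
- finished_bracket: Leave alone. A bracket of the same size with both legs drilled, lying on its long leg on the bench to the right of the fixture (up to 60 mm tall). Origin: centre of the long leg's underside.
- setup_block: Leave alone. Steel setup block 75 x 25 x 50 mm tall with holes, on the bench to the right of the fixture. Origin: centre of its underside.
- oil_bottle: Leave alone. Grey cutting-oil bottle, 52 mm diameter, 150 mm tall, on the bench to the left of the fixture. Origin: centre of its underside.
- brush: Leave alone. Chip brush 180 mm long lying on the bench to the left of the fixture, under 30 mm high. Origin: middle of its underside.
Mind the look-alikes: they are no part of the job. Leave any blue look-alike of the bracket alone.

How it is judged (in metres and radians):
On the way:
1. the bracket has been tipped onto its long leg (angle between bracket's own x axis and vertical below 0.08 rad and z of bracket in the frame of corner below 0.006 m), for 0.2 s.
At the end, for the whole second after the job is handed in: The bracket rests flat on its long leg on the plate (short leg upright within 0.05 rad, heel within 4 mm of the plate top), square to the fence within 0.045 rad, the middle of its heel within 3 mm of the fence's face, its left side edge within 3 mm of the end stop's face, at rest (angle between bracket's own x axis and vertical below 0.05 rad and z of bracket in the frame of corner between -0.004 and 0.004 m and x of bracket in the frame of corner between -0.003 and 0.003 m and y of bracket in the frame of corner between -0.038 and -0.032 m and angle between the y axis of bracket and the y axis of fixture, either way round below 0.045 rad and linear speed of bracket below 0.01 m/s); the robot touches nothing.
It fails at once if the bracket is picked up (its heel rises more than 15 mm off the plate) (z of bracket in the frame of corner above 0.015 m).
It fails at once if the finished bracket is moved more than 15 mm (distance of finished_bracket from where it was at the start of the episode above 0.015 m).
It fails at once if the setup block is moved more than 15 mm (distance of setup_block from where it was at the start of the episode above 0.015 m).
It fails at once if the oil bottle is moved more than 15 mm (distance of oil_bottle from where it was at the start of the episode above 0.015 m).
It fails at once if the brush is moved more than 15 mm (distance of brush from where it was at the start of the episode above 0.015 m).
It also fails if it takes over 64 s, if anything falls off the work surface, if the arm or the gripper's body presses on something with over 40 N, if the wrist force passes 120 N, or if a joint passes its speed limit or range.

## Working session

There is one attempt and no reset: what is moved stays moved. The work goes in short steps, Python scripts to look and compute and a tool call to move; the robot and the scene stay as the last step left them, time stands still between calls to the robot, and variables do not carry over. Pictures are saved under pics/ and viewed, at most 10 in all, crops included, and the job is handed in when it is done.

Besides the shell and the picture viewer there is one more tool, called after "Call:" as a command line: name --argument value ..., lists and objects as JSON in quotes. carry_out: Moves the arm, as the interface text tells. Its arguments: {"type":"object","properties":{"steps":{"type":"array","items":{"type":"array"}},"newtons":{"type":"number"}},"required":["steps"]}

```bash
mkdir -p pics; cat > h.py <<'E'
import numpy as np, cv2
from plant import manip
def cloud(d):
    K=np.array(d["mtx"]);z=d["depth"];h,w=z.shape
    u,v=np.meshgrid(np.arange(w),np.arange(h))
    x=(u-K[0,2])/K[0,0]*z; y=(v-K[1,2])/K[1,1]*z
    P=np.stack([x,-y,-z,np.ones_like(z)],-1)@np.array(d["cam_to_world"]).T
    return P[...,:3]
def save(d,n): cv2.imwrite("pics/"+n,d["image"][...,::-1])
E
python3 - <<'E'
from h import *
for n in("scene","side"):
    d=manip.get_image(n);save(d,n+"0.png");np.save(n+"0.npy",cloud(d));np.save(n+"0rgb.npy",d["image"])
    print(n,np.array(d["cam_to_world"]).round(2).tolist(),np.array(d["mtx"]).tolist(),[k for k in d])
s=manip.observe();print(s["time"],s["ee_rot"],s["force"],s["grip_width"])
E
```

```text
scene [[-0.24, -0.59, 0.77, 1518.69], [0.97, -0.13, 0.2, 271.92], [-0.01, 0.79, 0.61, 876.77], [0.0, 0.0, 0.0, 1.0]] [[448.18051820514944, 0.0, 257.6777519237027], [0.0, 448.18051820514944, 188.5822555790537], [0.0, 0.0, 1.0]] ['image', 'depth', 'mtx', 'cam_to_world']
side [[0.97, 0.18, -0.15, 352.11], [-0.23, 0.74, -0.63, -696.77], [-0.0, 0.64, 0.77, 989.46], [0.0, 0.0, 0.0, 1.0]] [[426.7688425351327, 0.0, 259.85924203753194], [0.0, 426.7688425351327, 195.37377464020096], [0.0, 0.0, 1.0]] ['image', 'depth', 'mtx', 'cam_to_world']
0.1 [[ 4.27462916e-05  9.99998761e-01 -1.57388238e-03]
 [ 9.99999995e-01 -4.28889408e-05 -9.06015824e-05]
 [-9.06689722e-05 -1.57387850e-03 -9.99998757e-01]] [-0.33256402 -0.02804718  0.16988385] 91.9475721745317
```

View pics/scene0.png

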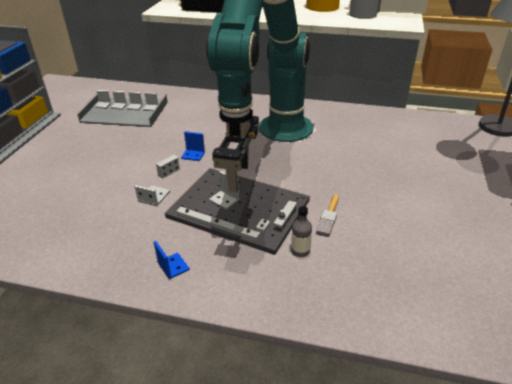

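View pics/side0.png

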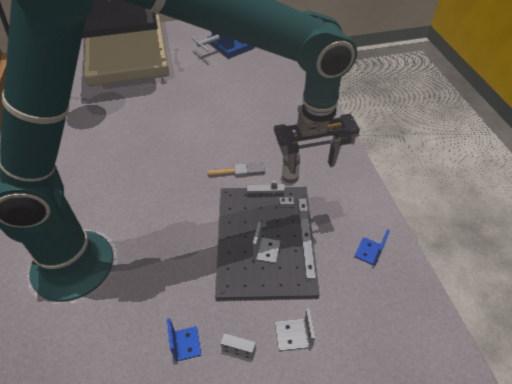

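The scene view shows the bracket at about (222,198), the fence along (175,210)-(255,235) and the stop near (262,225), with the gripper partly over the bracket. The side view shows the bracket at (265,245) with its long leg up at (258,237), the fence at (308,240), the stop at (287,201) and the clamp at (267,188). The blue brackets are decoys.

```bash
python3 - <<'E'
from h import *
P=np.load("side0.npy");rgb=np.load("side0rgb.npy").astype(int);S=np.load("scene0.npy");srgb=np.load("scene0rgb.npy").astype(int)
for P,rgb,nm in((P,rgb,"side"),(S,srgb,"scene")):
    z=P[...,2]; g=rgb.max(-1)
    roi=(abs(P[...,0]-620)<250)&(abs(P[...,1])<280)
    m=(roi&(z>14)&(z<26)).astype(np.uint8)
    m=cv2.morphologyEx(m,cv2.MORPH_OPEN,np.ones((3,3)))
    n,l,st,_=cv2.connectedComponentsWithStats(m); k=1+st[1:,4].argmax()
    pl=P[l==k]; r=cv2.minAreaRect(pl[:,:2].astype(np.float32)); print(nm,"plate",r,np.median(pl[:,2]))
    # bright things above the plate inside
    c=np.array(r[0]); 
    m=((np.hypot(P[...,0]-c[0],P[...,1]-c[1])<230)&(z>26)&(z<120)).astype(np.uint8)
    n,l,st,_=cv2.connectedComponentsWithStats(m)
    for i in range(1,n):
        if st[i,4]>15:
            q=P[l==i];print(st[i],q.min(0).round(),q.max(0).round(),np.median(q,0).round(),rgb[l==i].mean(0).round(),[np.round(v,1) for v in cv2.minAreaRect(q[:,:2].astype(np.float32))])
im=cv2.imread("pics/side0.png")[175:310,205:330];cv2.imwrite("pics/sc.png",cv2.resize(im,None,fx=4.4,fy=4.4,interpolation=2))
E
```

```text
side plate ((517.3184814453125, -47.50611877441406), (362.9163513183594, 259.58477783203125), 77.9516830444336) 19.423694124865847
[283 159  11  20  98] [625. 136.  26.] [653. 155.  98.] [633. 146.  49.] [91. 87. 83.] [array([636.9, 143.2]), array([ 8.3, 33.2]), np.float64(57.5)]
[247 181  37  15 349] [501.  78.  26.] [611. 123.  76.] [557.  97.  46.] [121. 119. 122.] [array([555.9, 101.3]), array([ 28.8, 107.1]), np.float64(78.7)]
[279 197  15  10 116] [585.  31.  26.] [626.  63.  43.] [604.  43.  35.] [107. 105. 108.] [array([604.4,  46.8]), array([26.7, 39.5]), np.float64(80.3)]
[298 199  17  81 687] [ 586. -211.   27.] [660.  46.  44.] [620. -96.  35.] [122. 121. 124.] [array([623.5, -82.3]), array([260.2,  22.7]), np.float64(77.8)]
[253 221  27  42 543] [ 470. -139.   26.] [550. -50. 102.] [502. -97.  29.] [109. 109. 111.] [array([510.1, -95.1]), array([72.8, 60.1]), np.float64(65.3)]
scene plate ((520.7882080078125, -45.63084411621094), (361.7581787109375, 265.6210632324219), 77.62786865234375) 19.41700980238886
[210 171  29  38 438] [ 473. -134.   26.] [556. -48. 102.] [500. -94.  32.] [114. 112. 106.] [array([513.9, -92.9]), array([75.3, 63.5]), np.float64(66.6)]
[274 201  22  27 283] [506.  83.  29.] [615. 127.  75.] [578. 106.  47.] [154. 152. 145.] [array([558.9, 104.9]), array([ 26.7, 112.3]), np.float64(78.2)]
[176 207  84  33 667] [ 586. -206.   26.] [666.  50.  44.] [631. -71.  35.] [130. 128. 122.] [array([627.1, -78. ]), array([260. ,  29.8]), np.float64(77.8)]
[256 219  14  13 116] [587.  36.  26.] [631.  66.  44.] [614.  52.  35.] [133. 131. 125.] [array([609.3,  50.7]), array([25.5, 45.4]), np.float64(81.8)]
```

View pics/sc.png

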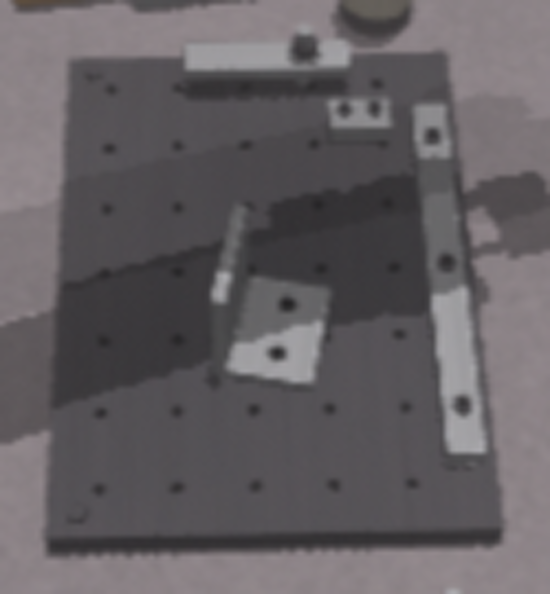

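Fixture centre is about (519,-47) with yaw -12.2°. The bracket heel is about (485,-82) with yaw -24°. I'll refine the bracket estimate before moving.

```bash
python3 - <<'E'
from h import *
for nm in("side","scene"):
    P=np.load(nm+"0.npy");r=(abs(P[...,0]-515)<60)&(abs(P[...,1]+94)<70)
    for lo,hi in((50,110),(92,108),(26,31)):
        q=P[r&(P[...,2]>lo)&(P[...,2]<hi)]
        b=np.array([np.cos(np.radians(-24)),np.sin(np.radians(-24))]);t=np.array([-b[1],b[0]])
        u=q[:,:2]-[484.6,-81.8]
        print(nm,lo,len(q),cv2.minAreaRect(q[:,:2].astype(np.float32)),"xb",(u@b).min(),(u@b).max(),"yb",(u@t).min(),(u@t).max())
E
```

```text
side 50 157 ((487.11346435546875, -84.415771484375), (72.80229949951172, 8.488651275634766), 66.24180603027344) xb -1.0093307761292427 7.493285316505561 yb -37.76669421613578 35.02145038949781
side 92 81 ((487.11346435546875, -84.415771484375), (72.80229949951172, 8.488651275634766), 66.24180603027344) xb -1.0093307761292427 7.493285316505561 yb -37.76669421613578 35.02145038949781
side 26 340 ((511.2839660644531, -95.76029968261719), (72.23736572265625, 58.08723449707031), 63.975616455078125) xb -0.19483476192151733 58.944777832846185 yb -38.30433090928325 33.93474488687306
scene 50 131 ((489.72705078125, -82.54523468017578), (75.05655670166016, 10.845788955688477), 66.58875274658203) xb -0.7842236059185141 10.46362174429417 yb -36.13889718270138 38.96412867975797
scene 92 28 ((490.6076965332031, -81.85295867919922), (70.66035461425781, 10.099340438842773), 64.76164245605469) xb -0.15471657513649822 10.322063053073446 yb -32.94485859858768 37.72803475423897
scene 26 216 ((515.58642578125, -93.471435546875), (71.88800811767578, 58.40804672241211), 64.55286407470703) xb 4.581940670251517 62.818451699560356 yb -34.27643488581979 38.10387333077853
```

Call:
carry_out --steps '[[[-0.094, -0.138, 0], [0, 0, -1.152], 0.67], [[-0.094, -0.138, 0], [0, 0, -1.152], 0.67], [[-0.094, -0.138, 0], [0, 0, -1.152], 0.67], [[-0.094, -0.138, 0], [0, 0, -1.152], 0.67], [[-0.094, -0.138, 0.04], [0, 0, -1.152], 0.67], [[-0.094, -0.138, 0.06], [0, 0, -1.152], 0.67], [[-0.094, -0.138, 0.06], [0, 0, -1.152], 0.67], [[-0.094, -0.138, 0.06], [0, 0, -1.152], 0.67]]'

```text
time: 0.9
eef_pos: [511.1, -94.0, 178.4]
ee_rot: [[-0.916, 0.402, -0.002], [0.402, 0.916, 0.0], [0.002, -0.001, -1.0]]
force: [-0.3, 0.1, -0.3]
grip_width: 31.0
grip_force: 0.0
```

Call:
carry_out --steps '[[[0, 0, 0.045], [0, 0, 0], 0.67], [[0, 0, 0.068], [0, 0, 0], 0.67], [[0, 0, 0.068], [0, 0, 0], 0.67], [[0.003, 0, 0.068], [0, 0, 0], 0.67], [[0.006, 0, 0.068], [0, 0, 0], 0.67], [[0.008, 0, 0.068], [0, 0, 0], 0.67]]'

```text
time: 1.5
eef_pos: [505.3, -90.7, 113.0]
ee_rot: [[-0.914, 0.407, 0.002], [0.407, 0.914, -0.0], [-0.002, 0.001, -1.0]]
force: [-0.2, 0.4, -0.3]
grip_width: 30.5
grip_force: 0.0
```

Call:
carry_out --steps '[[[0.002, 0, 0], [0, 0, 0], 0.67], [[0.004, 0, 0], [0, 0, 0], 0.67], [[0.006, 0, 0], [0, 0, 0], 0.67], [[0.008, 0, 0], [0, 0, 0], 0.67], [[0.01, 0, 0], [0, 0, 0], 0.67], [[0.012, 0, 0], [0, 0, 0], 0.67]]'

```text
time: 2.1
eef_pos: [493.8, -85.9, 111.7]
ee_rot: [[-0.914, 0.407, 0.0], [0.407, 0.914, -0.0], [-0.0, 0.0, -1.0]]
force: [0.8, 0.4, 0.3]
grip_width: 30.3
grip_force: 0.5
```

Call:
carry_out --steps '[[[0.004, 0, 0], [0, 0, 0], 0.67], [[0.008, 0, 0], [0, 0, 0], 0.67], [[0.012, 0, 0], [0, 0, 0], 0.67], [[0.016, 0, 0], [0, 0, 0], 0.67], [[0.02, 0, 0], [0, 0, 0], 0.67], [[0.023, 0, 0], [0, 0, 0], 0.67], [[0.025, 0, 0], [0, 0, 0], 0.67]]'

```text
time: 2.8
eef_pos: [470.4, -75.6, 111.6]
ee_rot: [[-0.914, 0.407, -0.0], [0.407, 0.914, -0.0], [0.0, -0.0, -1.0]]
force: [1.2, 0.1, -0.1]
grip_width: 30.7
grip_force: 0.1
```

```bash
python3 - <<'E'
from h import *
d=manip.get_image("side");save(d,"s1.png");im=d["image"][175:310,205:330,::-1];cv2.imwrite("pics/s1c.png",cv2.resize(im,None,fx=4.4,fy=4.4,interpolation=2))
E
```

```text
(no output)
```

View pics/s1c.png

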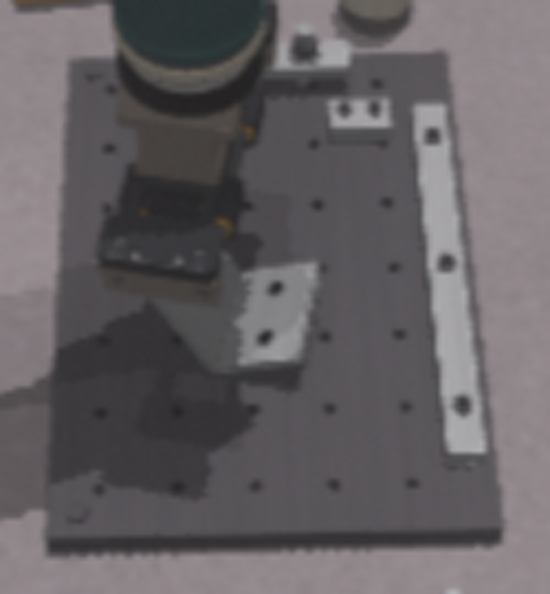

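The bracket leans back with its short leg lifted (crop about (275,310)), and the heel hasn't slipped. I'll keep pushing past the balance point.

Call:
carry_out --steps '[[[0.003, 0, 0], [0, 0, 0], 0.67], [[0.006, 0, 0], [0, 0, 0], 0.67], [[0.009, 0, 0], [0, 0, 0], 0.67], [[0.012, 0, 0], [0, 0, 0], 0.67], [[0.015, 0, 0], [0, 0, 0], 0.67], [[0.015, 0, 0], [0, 0, 0], 0.67]]'

```text
time: 3.45
eef_pos: [456.7, -69.5, 111.6]
ee_rot: [[-0.914, 0.407, -0.0], [0.407, 0.914, -0.0], [0.0, -0.0, -1.0]]
force: [-0.1, -0.5, -0.6]
grip_width: 30.0
grip_force: 0.0
```

Call:
carry_out --steps '[[[0.003, 0, 0], [0, 0, 0], 0.67], [[0.003, 0, 0], [0, 0, 0], 0.67], [[0.003, 0, 0], [0, 0, 0], 0.67], [[0.003, 0, -0.04], [0, 0, 0], 0.67], [[0.043, 0, -0.08], [0, 0, 0], 0.67], [[0.083, 0, -0.08], [0, 0, 0], 0.67], [[0.083, 0, -0.08], [0, 0, 0], 0.67], [[0.083, 0, -0.08], [0, 0, 0], 0.67]]'

```text
time: 4.25
eef_pos: [381.4, -35.8, 192.1]
ee_rot: [[-0.914, 0.406, 0.002], [0.406, 0.914, -0.001], [-0.002, 0.0, -1.0]]
force: [1.4, -0.2, 0.3]
grip_width: 30.4
grip_force: 0.0
```

```bash
python3 - <<'E'
from h import *
d=manip.get_image("side");save(d,"s2.png");np.save("side2.npy",cloud(d));im=d["image"][175:310,205:330,::-1];cv2.imwrite("pics/s2c.png",cv2.resize(im,None,fx=4.4,fy=4.4,interpolation=2))
d=manip.get_image("scene");save(d,"c2.png");np.save("scene2.npy",cloud(d))
for nm in("side","scene"):
    P=np.load(nm+"2.npy");r=(abs(P[...,0]-460)<90)&(abs(P[...,1]+75)<90)
    for lo,hi in((40,88),(72,88),(25,31)):
        q=P[r&(P[...,2]>lo)&(P[...,2]<hi)]
        print(nm,lo,len(q),len(q) and (cv2.minAreaRect(q[:,:2].astype(np.float32)),q.max(0)))
E
```

```text
side 40 146 (((478.1765441894531, -80.24346160888672), (72.92842864990234, 8.806144714355469), 65.18887329101562), array([496.49572834, -48.01011221,  84.04225789]))
side 72 81 (((478.0561218261719, -80.497802734375), (70.16014862060547, 8.795770645141602), 65.12017059326172), array([493.08117048, -48.01011221,  84.04225789]))
side 25 496 (((455.9624938964844, -62.80085754394531), (149.2685546875, 118.80036163330078), 9.15973949432373), array([539.10084595,  -9.73925506,  30.96000536]))
scene 40 226 (((480.92327880859375, -76.88525390625), (71.39911651611328, 15.358463287353516), 65.63728332519531), array([500.82640728, -44.58465452,  82.99942457]))
scene 72 69 (((480.9898376464844, -76.7382583618164), (70.9239501953125, 15.358463287353516), 65.63728332519531), array([500.82640728, -44.58465452,  82.99942457]))
scene 25 186 (((448.3652648925781, -62.510597229003906), (73.82588958740234, 84.03211212158203), 65.26585388183594), array([498.7868493 , -14.55671734,  30.95285272]))
```

View pics/s2c.png

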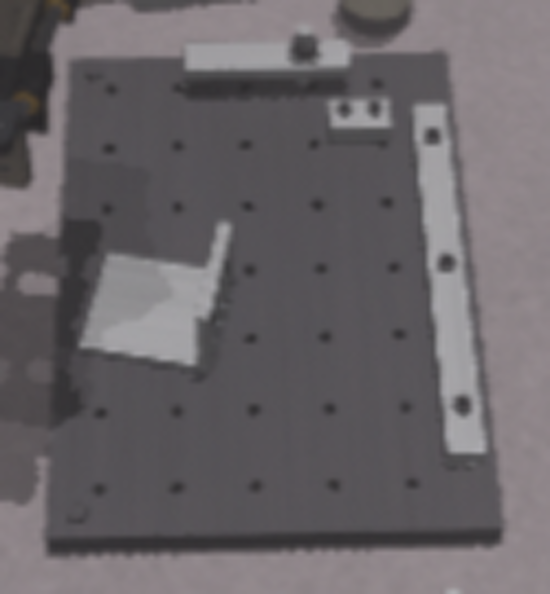

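The bracket is now flat on its long leg (crop about (150,310)), with the short leg up at (215,270). Next I'll go behind the tip and push toward the fence with the fingers aligned to it.

Call:
carry_out --steps '[[[-0.0065, -0.0145, 0.0], [0, 0, -0.205], 0.67], [[-0.0065, -0.0145, 0.04], [0, 0, -0.205], 0.67], [[-0.0065, -0.0145, 0.08], [0, 0, -0.205], 0.67], [[-0.0065, -0.0145, 0.12], [0, 0, -0.205], 0.67], [[-0.0065, -0.0145, 0.13], [0, 0, -0.205], 0.67], [[-0.0065, -0.0145, 0.13], [0, 0, -0.205], 0.67], [[-0.0065, -0.0145, 0.13], [0, 0, -0.205], 0.67]]'

```text
time: 5.05
eef_pos: [382.5, -51.9, 62.3]
ee_rot: [[-0.977, 0.212, 0.001], [0.212, 0.977, -0.0], [-0.001, 0.0, -1.0]]
force: [0.5, 0.7, 0.1]
grip_width: 30.4
grip_force: 0.0
```

Call:
carry_out --steps '[[[0, 0, 0.0135], [0, 0, 0], 0.67], [[0, 0, 0.0135], [0, 0, 0], 0.67], [[-0.004, 0, 0.0135], [0, 0, 0], 0.67], [[-0.008, 0, 0.0135], [0, 0, 0], 0.67], [[-0.012, 0, 0.0135], [0, 0, 0], 0.67], [[-0.016, 0, 0.0135], [0, 0, 0], 0.67]]'

```text
time: 5.65
eef_pos: [396.7, -55.4, 48.3]
ee_rot: [[-0.977, 0.213, -0.001], [0.213, 0.977, -0.0], [0.001, -0.001, -1.0]]
force: [-2.8, -1.6, 1.1]
grip_width: 30.2
grip_force: 1.1
```

Call:
carry_out --steps '[[[-0.004, 0, 0], [0, 0, 0], 0.67], [[-0.008, 0, 0], [0, 0, 0], 0.67], [[-0.012, 0, 0], [0, 0, 0], 0.67], [[-0.016, 0, 0], [0, 0, 0], 0.67], [[-0.02, 0, 0], [0, 0, 0], 0.67], [[-0.024, 0, 0], [0, 0, 0], 0.67], [[-0.028, 0, 0], [0, 0, 0], 0.67], [[-0.032, 0, 0], [0, 0, 0], 0.67]]'

```text
time: 6.45
eef_pos: [428.7, -61.8, 48.0]
ee_rot: [[-0.977, 0.212, 0.0], [0.212, 0.977, 0.0], [-0.0, 0.0, -1.0]]
force: [-1.7, -0.0, -0.9]
grip_width: 30.5
grip_force: 1.0
```

```bash
cat >> h.py <<'E'
def bracket(tag):
    c0=np.array([519.,-47]);a=np.radians(-12.2);ex=np.array([np.cos(a),np.sin(a)]);ey=np.array([-ex[1],ex[0]])
    for nm in("side","scene"):
        d=manip.get_image(nm);save(d,tag+nm+".png");P=cloud(d)
        F=np.stack([(P[...,:2]-c0)@ex,(P[...,:2]-c0)@ey,P[...,2]],-1);np.save(nm+"F.npy",F)
        q=F[(F[...,0]>-120)&(F[...,0]<108)&(F[...,1]<115)&(F[...,1]>-150)&(F[...,2]>46)&(F[...,2]<86)]
        q=q[(q[:,1]<100)|(q[:,0]>70)]
        r=cv2.minAreaRect(q[:,:2].astype(np.float32)) if len(q)>5 else None
        print(nm,len(q),"shortleg rect",r)
        f=F[(F[...,2]>31)&(F[...,2]<40)&(F[...,0]>90)&(F[...,0]<130)&(abs(F[...,1])<150)]
        s=F[(F[...,2]>31)&(F[...,2]<40)&(F[...,0]>40)&(F[...,0]<88)&(F[...,1]>90)&(F[...,1]<135)]
        print("  fence x",np.percentile(f[:,0],[2,50,98]).round(1),"stop y",np.percentile(s[:,1],[2,50,98]).round(1))
E
python3 -c "
from h import *
bracket('a')"
```

```text
side 99 shortleg rect ((0.057636260986328125, -25.891742706298828), (71.06663513183594, 7.7709479331970215), 88.95793151855469)
  fence x [ 99.  109.6 120.3] stop y [ 97.  107.2 122.2]
scene 384 shortleg rect ((-43.0549430847168, -27.958518981933594), (113.47425079345703, 71.9073257446289), 6.042717933654785)
  fence x [100.2 114.1 124.3] stop y [101.8 116.2 127.2]
```

Call:
carry_out --steps '[[[-0.005, 0, 0], [0, 0, 0], 0.67], [[-0.01, 0, 0], [0, 0, 0], 0.67], [[-0.015, 0, 0], [0, 0, 0], 0.67], [[-0.02, 0, 0], [0, 0, 0], 0.67], [[-0.025, 0, 0], [0, 0, 0], 0.67], [[-0.03, 0, 0], [0, 0, 0], 0.67], [[-0.035, 0, 0], [0, 0, 0], 0.67], [[-0.04, 0, 0], [0, 0, 0], 0.67]]'

```text
time: 7.35
eef_pos: [467.8, -70.5, 48.1]
ee_rot: [[-0.977, 0.212, -0.0], [0.212, 0.977, -0.0], [0.0, -0.0, -1.0]]
force: [-2.6, -0.1, 0.9]
grip_width: 30.6
grip_force: 1.3
```

Call:
carry_out --steps '[[[-0.005, 0, 0], [0, 0, 0], 0.67], [[-0.01, 0, 0], [0, 0, 0], 0.67], [[-0.015, 0, 0], [0, 0, 0], 0.67], [[-0.02, 0, 0], [0, 0, 0], 0.67], [[-0.025, 0, 0], [0, 0, 0], 0.67], [[-0.03, 0, 0], [0, 0, 0], 0.67], [[-0.035, 0, 0], [0, 0, 0], 0.67], [[-0.04, 0, 0], [0, 0, 0], 0.67]]'

```text
time: 8.15
eef_pos: [506.9, -79.0, 48.1]
ee_rot: [[-0.977, 0.212, -0.0], [0.212, 0.977, -0.0], [0.0, -0.0, -1.0]]
force: [-3.6, -0.3, 2.3]
grip_width: 30.6
grip_force: 1.3
```

Call:
carry_out --steps '[[[-0.002, 0, 0], [0, 0, 0], 0.67], [[-0.004, 0, 0], [0, 0, 0], 0.67], [[-0.006, 0, 0], [0, 0, 0], 0.67], [[-0.008, 0, 0], [0, 0, 0], 0.67], [[-0.01, 0, 0], [0, 0, 0], 0.67], [[-0.01, 0, 0], [0, 0, 0], 0.67]]'

```text
time: 8.75
eef_pos: [516.8, -81.1, 48.1]
ee_rot: [[-0.977, 0.212, 0.001], [0.212, 0.977, -0.0], [-0.001, 0.0, -1.0]]
force: [-0.5, -0.1, 0.2]
grip_width: 29.7
grip_force: 0.5
```

Call:
carry_out --steps '[[[-0.001, 0, 0], [0, 0, 0], 0.67], [[-0.002, 0, 0], [0, 0, 0], 0.67], [[-0.003, 0, 0], [0, 0, 0], 0.67], [[-0.004, 0, 0], [0, 0, 0], 0.67]]'

```text
time: 9.15
eef_pos: [520.2, -81.9, 48.1]
ee_rot: [[-0.977, 0.212, 0.0], [0.212, 0.977, -0.0], [-0.0, -0.0, -1.0]]
force: [-2.8, 0.8, 1.1]
grip_width: 30.6
grip_force: 1.2
```

Call:
carry_out --steps '[[[-0.001, 0, 0], [0, 0, 0], 0.67], [[-0.0015, 0, 0], [0, 0, 0], 0.67], [[-0.002, 0, 0], [0, 0, 0], 0.67]]'

```text
time: 9.45
eef_pos: [521.6, -82.2, 48.0]
ee_rot: [[-0.977, 0.212, -0.001], [0.212, 0.977, 0.0], [0.001, -0.0, -1.0]]
force: [-4.3, 0.4, 2.9]
grip_width: 30.5
grip_force: 2.3
```

```bash
python3 -c "
from h import *
bracket('b')
s=manip.observe();print(s['eef_pos'],s['force'])
im=cv2.imread('pics/bside.png')[175:310,205:330];cv2.imwrite('pics/b_c.png',cv2.resize(im,None,fx=4.4,fy=4.4,interpolation=2))"
```

```text
side 122 shortleg rect ((94.26317596435547, -26.289264678955078), (8.535311698913574, 70.96637725830078), 0.7116332650184631)
  fence x [ 97.8 110.6 120.4] stop y [ 97.8 107.7 121. ]
scene 414 shortleg rect ((51.37367248535156, -26.169055938720703), (111.53394317626953, 72.77086639404297), 4.345670223236084)
  fence x [ 99.  113.2 124.1] stop y [102.2 116.  127.9]
[521.63447794 -82.23808225  48.03897839] [-4.80029608  1.46084686  1.93326718]
```

View pics/b_c.png

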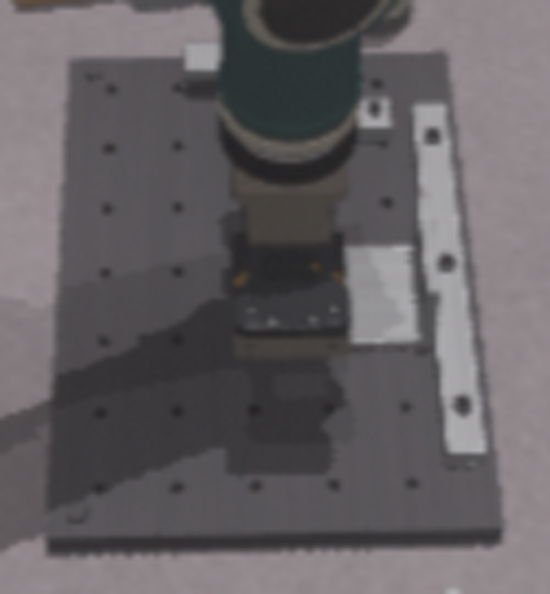

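Call:
carry_out --steps '[[[0.008, 0, 0], [0, 0, 0], 0.67], [[0.008, 0, -0.045], [0, 0, 0], 0.67], [[0.008, 0, -0.085], [0, 0, 0], 1], [[-0.06, -0.048, -0.085], [0, 0, 1.571], 1], [[-0.06, -0.048, -0.085], [0, 0, 1.571], 1], [[-0.06, -0.048, -0.085], [0, 0, 1.571], 1], [[-0.06, -0.048, -0.085], [0, 0, 1.571], 1], [[-0.06, -0.048, -0.085], [0, 0, 1.571], 1]]'

```text
time: 10.35
eef_pos: [571.3, -142.5, 133.3]
ee_rot: [[-0.565, 0.825, 0.003], [0.825, 0.565, -0.001], [-0.002, 0.002, -1.0]]
force: [-0.9, 0.5, 0.2]
grip_width: 0.4
grip_force: 0.0
```

Call:
carry_out --steps '[[[0, 0, 0], [0, 0, 0.81], 1], [[0, 0, 0], [0, 0, 0.81], 1], [[0, 0, 0], [0, 0, 0.81], 1], [[0, 0, 0], [0, 0, 0.81], 1], [[0, 0, 0], [0, 0, 0.81], 1], [[0, 0, 0], [0, 0, 0.81], 1], [[0, 0, 0], [0, 0, 0.81], 1]]'

```text
time: 11.05
eef_pos: [571.2, -142.0, 133.4]
ee_rot: [[0.201, 0.98, 0.002], [0.98, -0.201, -0.001], [-0.001, 0.002, -1.0]]
force: [0.1, -0.4, -0.0]
grip_width: 0.4
grip_force: 0.0
```

```bash
python3 -c "
from h import *
bracket('c')
F=np.load('sideF.npy')
q=F[(F[...,2]>72)&(F[...,2]<86)&(F[...,0]<108)&(F[...,0]>60)&(F[...,1]<60)];print(cv2.minAreaRect(q[:,:2].astype(np.float32)))
s=manip.observe();print(s['eef_pos'],s['ee_rot'])"
```

```text
side 38 shortleg rect ((95.326171875, -54.10879898071289), (16.306623458862305, 8.172979354858398), 83.46419525146484)
  fence x [ 95.7 110.3 120.2] stop y [110.8 115.5 121.6]
scene 241 shortleg rect ((97.26786041259766, -21.993453979492188), (70.77497863769531, 13.201977729797363), 89.97122955322266)
  fence x [ 98.4 113.9 124.5] stop y [102.4 116.3 127.5]
((95.58509826660156, -54.103878021240234), (16.25190544128418, 5.417491436004639), 86.08680725097656)
[ 570.95781676 -142.02266139  133.2912004 ] [[ 1.99915242e-01  9.79812225e-01  1.37844932e-03]
 [ 9.79813161e-01 -1.99914672e-01 -5.41359162e-04]
 [-2.54858082e-04  1.45884873e-03 -9.99998903e-01]]
```

Call:
carry_out --steps '[[[0, 0, 0.04], [0, 0, 0.01], 1], [[0, 0, 0.08], [0, 0, 0.01], 1], [[0, 0, 0.0855], [0, 0, 0.01], 1], [[0, 0, 0.0855], [0, 0, 0.01], 1]]'

```text
time: 11.55
eef_pos: [570.0, -142.0, 46.9]
ee_rot: [[0.211, 0.978, -0.002], [0.978, -0.211, 0.0], [0.0, -0.002, -1.0]]
force: [0.5, 0.3, 0.5]
grip_width: 0.3
grip_force: 0.0
```

Call:
carry_out --steps '[[[0.004, 0, 0], [0, 0, 0], 1], [[0.008, 0, 0], [0, 0, 0], 1], [[0.012, 0, 0], [0, 0, 0], 1], [[0.016, 0, 0], [0, 0, 0], 1], [[0.02, 0, 0], [0, 0, 0], 1], [[0.024, 0, 0], [0, 0, 0], 1], [[0.028, 0, 0], [0, 0, 0], 1], [[0.032, 0, 0], [0, 0, 0], 1]]'

```text
time: 12.35
eef_pos: [577.6, -110.6, 47.7]
ee_rot: [[0.212, 0.977, 0.0], [0.977, -0.212, -0.0], [-0.0, 0.0, -1.0]]
force: [-0.2, -2.8, 2.9]
grip_width: 0.5
grip_force: 1.3
```

Call:
carry_out --steps '[[[0.004, 0, 0], [0, 0, 0], 1], [[0.008, 0, 0], [0, 0, 0], 1], [[0.012, 0, 0], [0, 0, 0], 1], [[0.016, 0, 0], [0, 0, 0], 1], [[0.02, 0, 0], [0, 0, 0], 1], [[0.024, 0, 0], [0, 0, 0], 1], [[0.028, 0, 0], [0, 0, 0], 1], [[0.032, 0, 0], [0, 0, 0], 1]]'

```text
time: 13.15
eef_pos: [584.1, -79.0, 47.5]
ee_rot: [[0.211, 0.977, -0.0], [0.977, -0.211, 0.0], [0.0, -0.0, -1.0]]
force: [-1.1, -1.8, 1.3]
grip_width: -0.0
grip_force: 1.2
```

```bash
python3 -c "
from h import *
bracket('d')
s=manip.observe();print(s['eef_pos'],s['force'])
im=cv2.imread('pics/dscene.png')[160:250,165:315];cv2.imwrite('pics/d_c.png',cv2.resize(im,None,fx=5,fy=5,interpolation=2))"
```

```text
side 106 shortleg rect ((78.92906188964844, -24.47222900390625), (49.89899826049805, 18.218761444091797), 31.91572380065918)Traceback (most recent call last):
  File "<string>", line 3, in <module>
    bracket('d')
    ~~~~~~~^^^^^
  File "h.py", line 21, in bracket
    print("  fence x",np.percentile(f[:,0],[2,50,98]).round(1),"stop y",np.percentile(s[:,1],[2,50,98]).round(1))
                                                                        ~~~~~~~~~~~~~^^^^^^^^^^^^^^^^^^
    return _quantile_unchecked(
        a, q, axis, out, overwrite_input, method, keepdims, weights)
    return _ureduce(a,
                    func=_quantile_ureduce_func,
    ...<5 lines>...
                    overwrite_input=overwrite_input,
                    method=method)
    r = func(a, **kwargs)
    result = _quantile(arr,
                       quantiles=q,
    ...<2 lines>...
                       out=out,
                       weights=wgt)
    slices_having_nans = np.isnan(arr[-1, ...])
                                  ~~~^^^^^^^^^
IndexError: index -1 is out of bounds for axis 0 with size 0
```

Call:
carry_out --steps '[[[0.004, 0, 0], [0, 0, 0], 1], [[0.008, 0, 0], [0, 0, 0], 1], [[0.012, 0, 0], [0, 0, 0], 1], [[0.016, 0, 0], [0, 0, 0], 1], [[0.02, 0, 0], [0, 0, 0], 1], [[0.024, 0, 0], [0, 0, 0], 1], [[0.028, 0, 0], [0, 0, 0], 1], [[0.03, 0, 0], [0, 0, 0], 1]]'

```text
time: 14.0
eef_pos: [590.5, -49.4, 47.5]
ee_rot: [[0.211, 0.978, -0.0], [0.978, -0.211, 0.0], [0.0, -0.0, -1.0]]
force: [-1.1, -1.6, 0.2]
grip_width: 0.6
grip_force: 1.0
```

Call:
carry_out --steps '[[[0.001, 0, 0], [0, 0, 0], 1], [[0.002, 0, 0], [0, 0, 0], 1], [[0.003, 0, 0], [0, 0, 0], 1], [[0.004, 0, 0], [0, 0, 0], 1]]'

```text
time: 14.4
eef_pos: [591.2, -46.3, 47.6]
ee_rot: [[0.212, 0.977, -0.0], [0.977, -0.212, -0.0], [-0.0, -0.0, -1.0]]
force: [0.2, -1.9, 0.2]
grip_width: 0.8
grip_force: 1.0
```

```bash
sed -i 's/^        print("  fence/        if len(f)*len(s): print("  fence/' h.py; python3 -c "
from h import *
bracket('d')
s=manip.observe();print(s['eef_pos'],s['force'])
im=cv2.imread('pics/dscene.png')[160:250,165:315];cv2.imwrite('pics/d_c.png',cv2.resize(im,None,fx=5,fy=5,interpolation=2))"
```

```text
side 114 shortleg rect ((78.99713897705078, 9.839075088500977), (51.88221740722656, 18.322471618652344), 31.156007766723633)
scene 354 shortleg rect ((86.08374786376953, 55.81022644042969), (90.88887786865234, 42.697959899902344), 70.40752410888672)
  fence x [ 92.6 113.3 124.1] stop y [ 93.8 114.9 126.8]
[591.34636282 -46.03767664  47.59662789] [ 1.17271825 -2.41506363  0.336105  ]
```

View pics/d_c.png

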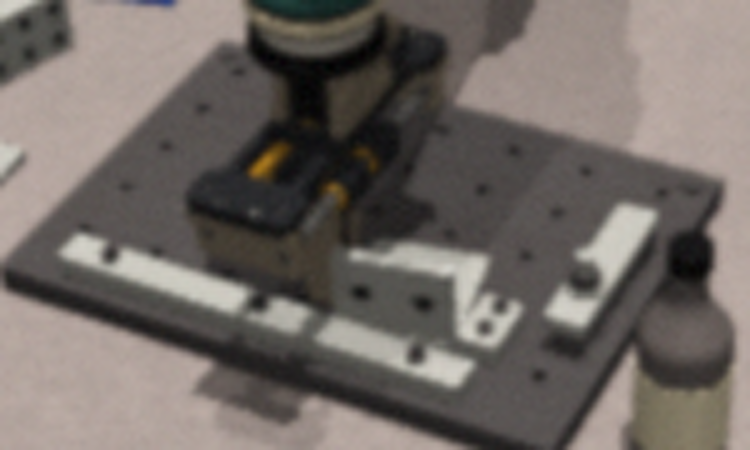

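The bracket is upright, parallel to the fence and nearly at the stop (crop about (465,300)). I'll creep the rest of the way.

Call:
carry_out --steps '[[[0.001, 0, 0], [0, 0, 0], 1], [[0.002, 0, 0], [0, 0, 0], 1], [[0.0025, 0, 0], [0, 0, 0], 1]]'

```text
time: 14.8
eef_pos: [591.3, -45.1, 47.5]
ee_rot: [[0.212, 0.977, -0.001], [0.977, -0.212, -0.001], [-0.002, -0.001, -1.0]]
force: [-1.3, -6.5, 1.2]
grip_width: 0.4
grip_force: 2.9
```

Call:
carry_out --steps '[[[0.0005, 0, 0], [0, 0, 0], 1], [[0.001, 0, 0], [0, 0, 0], 1]]'

```text
time: 15.0
eef_pos: [591.2, -44.8, 47.5]
ee_rot: [[0.213, 0.977, -0.002], [0.977, -0.213, -0.002], [-0.002, -0.001, -1.0]]
force: [-1.8, -6.8, 2.3]
grip_width: 0.1
grip_force: 3.5
```

Call:
carry_out --steps '[[[0.0005, 0, 0], [0, 0, 0], 1], [[0.001, 0, 0], [0, 0, 0], 1]]'

```text
time: 15.2
eef_pos: [591.1, -44.5, 47.5]
ee_rot: [[0.213, 0.977, -0.002], [0.977, -0.213, -0.003], [-0.003, -0.001, -1.0]]
force: [-3.4, -8.5, 1.9]
grip_width: 0.3
grip_force: 4.2
```

Call:
carry_out --steps '[[[-0.012, 0, 0], [0, 0, 0], 1], [[-0.012, 0, -0.045], [0, 0, 0], 1], [[-0.012, 0, -0.085], [0, 0, 0], 1], [[0.01, -0.045, -0.085], [0, 0, 0], 1], [[0.042, -0.084, -0.085], [0, 0, 0], 1], [[0.042, -0.084, -0.085], [0, 0, 0], 1], [[0.042, -0.084, -0.085], [0, 0, 0], 1]]'

```text
time: 15.9
eef_pos: [518.9, 18.8, 133.0]
ee_rot: [[0.208, 0.978, 0.001], [0.978, -0.209, 0.001], [0.002, 0.001, -1.0]]
force: [0.4, 0.1, 0.1]
grip_width: 0.5
grip_force: 0.0
```

```bash
python3 -c "
from h import *
bracket('e')
for nm in ('side','scene'):
    F=np.load(nm+'F.npy');q=F[(F[...,2]>74)&(F[...,2]<86)&(F[...,0]<115)&(F[...,0]>80)&(F[...,1]<110)&(F[...,1]>10)]
    print(nm,len(q),cv2.minAreaRect(q[:,:2].astype(np.float32)) if len(q) else 0)
    q=F[(F[...,2]>25)&(F[...,2]<31)&(F[...,0]<85)&(F[...,0]>5)&(F[...,1]<97)&(F[...,1]>10)]
    print(nm,len(q),q.min(0),q.max(0))
s=manip.observe();print(s['eef_pos'],s['force'])
im=cv2.imread('pics/escene.png')[160:250,165:315];cv2.imwrite('pics/e_c.png',cv2.resize(im,None,fx=5,fy=5,interpolation=2))"
```

```text
side 136 shortleg rect ((86.97415161132812, 63.781333923339844), (9.006291389465332, 73.64685821533203), 9.57305908203125)
  fence x [ 98.9 109.6 120.4] stop y [ 94.4 108.8 121.3]
scene 269 shortleg rect ((89.99332427978516, 66.89126586914062), (15.051819801330566, 71.7342300415039), 7.762086868286133)
  fence x [ 92.8 113.4 124.7] stop y [ 95.1 115.7 127. ]
side 68 ((87.2569351196289, 63.82902526855469), (8.432730674743652, 73.64685821533203), 9.573060035705566)
side 439 [ 8.22513002 11.39410512 25.0111361 ] [84.97308461 96.2148391  30.98486523]
scene 81 ((90.84732055664062, 67.2973861694336), (14.448210716247559, 71.2549819946289), 5.820683479309082)
scene 110 [ 8.22835093 20.35917717 25.04939602] [69.79800436 96.26463001 30.57338713]
[519.94678694  16.67136088 132.84439492] [ 0.14433303 -0.24882435 -0.61360739]
```

View pics/e_c.png

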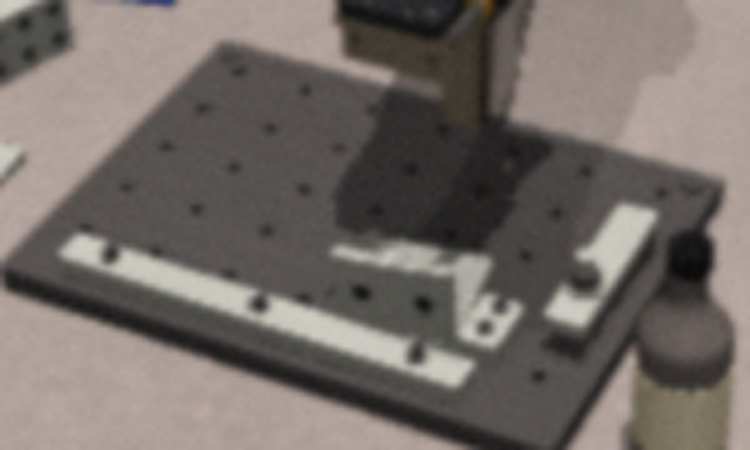

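The image shows the bracket twisted about 8°, with its heel about 8 mm off the fence. Pushing at the tip toward the fence should square it.

Call:
carry_out --steps '[[[0.002, -0.005, 0.03], [0, 0, 0.01], 1], [[0.002, -0.005, 0.07], [0, 0, 0.01], 1], [[0.002, -0.005, 0.085], [0, 0, 0.01], 1], [[0.002, -0.005, 0.085], [0, 0, 0.01], 1]]'

```text
time: 16.4
eef_pos: [514.9, 18.6, 46.5]
ee_rot: [[0.224, 0.975, -0.002], [0.975, -0.224, -0.001], [-0.001, -0.002, -1.0]]
force: [0.8, 0.3, 0.9]
grip_width: 0.2
grip_force: 0.0
```

Call:
carry_out --steps '[[[0, 0.002, 0], [0, 0, 0], 1], [[0, 0.004, 0], [0, 0, 0], 1], [[0, 0.006, 0], [0, 0, 0], 1], [[0, 0.008, 0], [0, 0, 0], 1], [[0, 0.01, 0], [0, 0, 0], 1], [[0, 0.012, 0], [0, 0, 0], 1]]'

```text
time: 17.0
eef_pos: [526.5, 17.4, 47.7]
ee_rot: [[0.221, 0.975, 0.0], [0.975, -0.221, 0.0], [0.0, 0.0, -1.0]]
force: [-0.1, -0.5, -0.3]
grip_width: -0.0
grip_force: 0.0
```

Call:
carry_out --steps '[[[0, 0.001, 0], [0, 0, 0], 1], [[0, 0.002, 0], [0, 0, 0], 1], [[0, 0.003, 0], [0, 0, 0], 1], [[0, 0.004, 0], [0, 0, 0], 1]]'

```text
time: 17.4
eef_pos: [530.2, 16.5, 47.6]
ee_rot: [[0.221, 0.975, 0.0], [0.975, -0.221, -0.0], [-0.0, 0.0, -1.0]]
force: [-0.4, 0.0, 0.8]
grip_width: 0.6
grip_force: 0.0
```

Call:
carry_out --steps '[[[0, 0.0015, 0], [0, 0, 0], 1], [[0, 0.003, 0], [0, 0, 0], 1], [[0, 0.0045, 0], [0, 0, 0], 1], [[0, 0.006, 0], [0, 0, 0], 1]]'

```text
time: 17.8
eef_pos: [533.8, 16.0, 47.2]
ee_rot: [[0.221, 0.975, -0.005], [0.975, -0.221, 0.001], [-0.0, -0.005, -1.0]]
force: [-7.7, 3.7, 4.8]
grip_width: 0.3
grip_force: 4.2
```

Call:
carry_out --steps '[[[0, 0.001, 0], [0, 0, 0], 1], [[0, 0.002, 0], [0, 0, 0], 1], [[0, 0.003, 0], [0, 0, 0], 1], [[0, 0.004, 0], [0, 0, 0], 1]]'

```text
time: 18.2
eef_pos: [535.5, 16.4, 46.7]
ee_rot: [[0.219, 0.976, -0.01], [0.976, -0.219, 0.002], [-0.0, -0.01, -1.0]]
force: [-11.9, 6.0, 7.0]
grip_width: 0.7
grip_force: 6.4
```

```bash
cat > e.py <<'E'
from h import *
import sys
bracket(sys.argv[1])
for nm in ('side','scene'):
    F=np.load(nm+'F.npy');q=F[(F[...,2]>74)&(F[...,2]<86)&(F[...,0]<115)&(F[...,0]>80)&(F[...,1]<110)&(F[...,1]>10)]
    print(nm,len(q),cv2.minAreaRect(q[:,:2].astype(np.float32)) if len(q) else 0)
s=manip.observe();print(s['eef_pos'],s['force'],s['time'])
E
python3 e.py f
```

```text
side 188 shortleg rect ((44.01027297973633, 43.31689453125), (107.78719329833984, 66.41417694091797), 17.007091522216797)
  fence x [ 98.7 109.8 120.1] stop y [ 95.4 103.9 122.6]
scene 346 shortleg rect ((55.43839645385742, 80.98832702636719), (63.2509765625, 122.575439453125), 67.95552062988281)
  fence x [ 94.2 112.6 124.3] stop y [101.7 116.1 126.9]
side 32 ((93.12886047363281, 43.54077911376953), (7.909934997558594, 35.187564849853516), 7.325162887573242)
scene 82 ((93.84230041503906, 64.49336242675781), (12.820638656616211, 68.90434265136719), 5.916438102722168)
[535.64799326  16.4516467   46.71727014] [-10.3828077    4.76689417   6.00374245] 18.3
```

The bracket is wedged between the stop corner and the fence at about 6.5°. Pushing the tip end sideways toward the stop should square it against the stop face.

Call:
carry_out --steps '[[[0, -0.012, 0], [0, 0, 0.01], 1], [[0, -0.012, -0.03], [0, 0, 0.01], 1], [[0, -0.012, -0.06], [0, 0, 0.01], 1], [[-0.035, 0.01, -0.06], [0, 0, 0.01], 1], [[-0.068, 0.03, -0.06], [0, 0, 0.01], 1], [[-0.068, 0.03, -0.06], [0, 0, 0.01], 1], [[-0.068, 0.03, -0.03], [0, 0, 0.01], 1], [[-0.068, 0.03, 0], [0, 0, 0.01], 1]]'

```text
time: 19.1
eef_pos: [555.5, -59.1, 47.9]
ee_rot: [[0.232, 0.973, 0.005], [0.973, -0.232, -0.001], [0.001, 0.005, -1.0]]
force: [-0.5, 0.5, -0.1]
grip_width: -0.0
grip_force: 0.0
```

Call:
carry_out --steps '[[[0.002, 0, 0], [0, 0, 0], 1], [[0.004, 0, 0], [0, 0, 0], 1], [[0.006, 0, 0], [0, 0, 0], 1], [[0.008, 0, 0], [0, 0, 0], 1], [[0.01, 0, 0], [0, 0, 0], 1]]'

```text
time: 19.6
eef_pos: [556.6, -48.6, 47.9]
ee_rot: [[0.231, 0.973, 0.001], [0.973, -0.231, -0.0], [0.0, 0.001, -1.0]]
force: [0.2, 0.6, 0.7]
grip_width: 0.7
grip_force: 0.0
```

```bash
python3 e.py g
```

```text
side 156 shortleg rect ((72.3236083984375, 30.415061950683594), (121.61495971679688, 47.23698806762695), 55.69308853149414)
  fence x [ 98.6 109.4 120.2] stop y [ 93.4  98.9 104.4]
scene 376 shortleg rect ((77.75666046142578, 44.038169860839844), (110.22915649414062, 53.48707962036133), 53.006839752197266)
  fence x [ 94.5 112.9 124.3] stop y [101.2 116.8 126.5]
side 24 ((91.83512878417969, 58.86397171020508), (7.495683670043945, 68.1148681640625), 6.375328540802002)
scene 85 ((95.04196166992188, 65.36930847167969), (14.003656387329102, 68.34310150146484), 8.503596305847168)
[556.59939258 -48.4390303   47.81945773] [ 0.1804266   0.61136444 -0.590717  ] 19.7
```

Call:
carry_out --steps '[[[0.002, 0, 0], [0, 0, 0], 1], [[0.004, 0, 0], [0, 0, 0], 1], [[0.006, 0, 0], [0, 0, 0], 1], [[0.008, 0, 0], [0, 0, 0], 1]]'

```text
time: 20.1
eef_pos: [558.0, -41.4, 47.5]
ee_rot: [[0.231, 0.973, -0.001], [0.973, -0.231, -0.0], [-0.001, -0.001, -1.0]]
force: [-0.4, -1.6, 0.7]
grip_width: 0.0
grip_force: 0.8
```

Call:
carry_out --steps '[[[0.001, 0, 0], [0, 0, 0], 1], [[0.002, 0, 0], [0, 0, 0], 1], [[0.003, 0, 0], [0, 0, 0], 1]]'

```text
time: 20.4
eef_pos: [558.7, -38.4, 47.5]
ee_rot: [[0.231, 0.973, -0.0], [0.973, -0.231, -0.0], [-0.0, -0.0, -1.0]]
force: [-0.9, -1.2, 1.2]
grip_width: 0.3
grip_force: 0.8
```

```bash
python3 e.py g
```

```text
side 157 shortleg rect ((71.55311584472656, 33.434410095214844), (109.76229095458984, 48.606163024902344), 51.22945785522461)
  fence x [ 98.6 109.6 120.1] stop y [ 94.5  98.8 114.4]
scene 372 shortleg rect ((77.6214370727539, 47.987152099609375), (105.56694793701172, 55.30159378051758), 47.172115325927734)
  fence x [ 96.1 113.  124.5] stop y [101.4 116.1 126.8]
side 22 ((93.11832427978516, 55.674461364746094), (8.750717163085938, 51.22163009643555), 3.023913860321045)
scene 82 ((94.87305450439453, 66.78556823730469), (12.423456192016602, 69.32481384277344), 5.339357376098633)
[558.83604001 -38.15599397  47.51011113] [-1.18562598 -1.74339714  0.058596  ] 20.5
```

Call:
carry_out --steps '[[[0.001, 0, 0], [0, 0, 0], 1], [[0.002, 0, 0], [0, 0, 0], 1], [[0.003, 0, 0], [0, 0, 0], 1]]'

```text
time: 20.8
eef_pos: [559.3, -35.6, 47.5]
ee_rot: [[0.231, 0.973, -0.001], [0.973, -0.231, -0.0], [-0.001, -0.001, -1.0]]
force: [-1.9, -2.2, 1.3]
grip_width: 0.0
grip_force: 1.5
```

Call:
carry_out --steps '[[[0.001, 0, 0], [0, 0, 0], 1], [[0.002, 0, 0], [0, 0, 0], 1]]'

```text
time: 21.0
eef_pos: [559.5, -33.9, 47.4]
ee_rot: [[0.231, 0.973, -0.001], [0.973, -0.231, -0.001], [-0.001, -0.001, -1.0]]
force: [-3.0, -3.9, 1.6]
grip_width: 0.4
grip_force: 2.4
```

```bash
python3 e.py g
```

```text
side 164 shortleg rect ((72.70685577392578, 36.52684783935547), (113.37882995605469, 47.847633361816406), 48.52281951904297)
  fence x [ 98.5 109.6 120.2] stop y [100.4 104.9 123. ]
scene 364 shortleg rect ((77.16399383544922, 47.388160705566406), (107.89539337158203, 53.686363220214844), 43.019832611083984)
  fence x [ 98.8 113.4 124.4] stop y [101.9 117.5 126.8]
side 25 ((94.52335357666016, 63.73542022705078), (53.132469177246094, 8.031807899475098), 89.82894134521484)
scene 79 ((97.58377838134766, 66.99778747558594), (70.29664611816406, 11.214641571044922), 89.7729721069336)
[559.50612226 -33.84602231  47.43774623] [-3.79829534 -4.19847153  1.89957311] 21.1
```

The bracket is square now. I'll back off and confirm with a push at the tip toward the fence.

Call:
carry_out --steps '[[[-0.012, 0, 0], [0, 0, -0.02], 1], [[-0.012, 0, -0.03], [0, 0, -0.02], 1], [[-0.012, 0, -0.06], [0, 0, -0.02], 1], [[0.01, -0.035, -0.06], [0, 0, -0.02], 1], [[0.042, -0.05, -0.06], [0, 0, -0.02], 1], [[0.042, -0.05, -0.06], [0, 0, -0.02], 1], [[0.042, -0.05, -0.03], [0, 0, -0.02], 1], [[0.042, -0.05, 0], [0, 0, -0.02], 1]]'

```text
time: 21.9
eef_pos: [523.6, 20.2, 48.2]
ee_rot: [[0.21, 0.978, 0.006], [0.978, -0.21, 0.001], [0.002, 0.005, -1.0]]
force: [0.2, -0.2, -0.5]
grip_width: 0.6
grip_force: 0.0
```

```bash
python3 e.py h
```

```text
side 219 shortleg rect ((41.73689651489258, 72.85813903808594), (69.3389663696289, 129.25140380859375), 77.81281280517578)
  fence x [ 95.3 110.1 120.2] stop y [ 96.2 102.9 110.1]
scene 337 shortleg rect ((39.45525360107422, 69.30696105957031), (71.58525085449219, 129.7084197998047), 88.6073226928711)
  fence x [ 98.3 113.1 124.7] stop y [100.8 116.1 126.9]
side 66 ((94.58611297607422, 62.594337463378906), (68.08550262451172, 8.351848602294922), 89.85681915283203)
scene 83 ((97.75784301757812, 67.88953399658203), (71.58525085449219, 13.068780899047852), 88.6073226928711)
[522.67886062  19.77691918  46.51035282] [-0.00574074  0.34416868  0.2376433 ] 22.0
```

Call:
carry_out --steps '[[[0, 0.004, 0], [0, 0, 0], 1], [[0, 0.008, 0], [0, 0, 0], 1], [[0, 0.011, 0], [0, 0, 0], 1], [[0, 0.013, 0], [0, 0, 0], 1], [[0, 0.014, 0], [0, 0, 0], 1]]'

```text
time: 22.5
eef_pos: [535.3, 16.0, 47.8]
ee_rot: [[0.212, 0.977, 0.001], [0.977, -0.212, 0.0], [0.0, 0.001, -1.0]]
force: [0.8, -0.6, -1.0]
grip_width: 0.3
grip_force: 0.0
```

Call:
carry_out --steps '[[[0, 0.001, 0], [0, 0, 0], 1], [[0, 0.002, 0], [0, 0, 0], 1], [[0, 0.003, 0], [0, 0, 0], 1], [[0, 0.004, 0], [0, 0, 0], 1], [[0, 0.005, 0], [0, 0, 0], 1]]'

```text
time: 23.0
eef_pos: [539.4, 15.1, 47.5]
ee_rot: [[0.211, 0.977, -0.001], [0.977, -0.211, 0.0], [-0.0, -0.001, -1.0]]
force: [-2.6, 1.2, 1.1]
grip_width: 0.5
grip_force: 1.1
```

Call:
carry_out --steps '[[[0, 0.001, 0], [0, 0, 0], 1], [[0, 0.002, 0], [0, 0, 0], 1]]'

```text
time: 23.2
eef_pos: [540.0, 15.0, 47.3]
ee_rot: [[0.211, 0.977, -0.004], [0.977, -0.211, 0.0], [-0.0, -0.004, -1.0]]
force: [-5.9, 2.2, 6.2]
grip_width: 0.3
grip_force: 3.7
```

Call:
carry_out --steps '[[[0, 0.001, 0], [0, 0, 0], 1], [[0, 0.002, 0], [0, 0, 0], 1], [[0, 0.002, 0], [0, 0, 0], 1]]'

```text
time: 23.5
eef_pos: [540.1, 15.0, 47.1]
ee_rot: [[0.211, 0.977, -0.008], [0.978, -0.211, 0.001], [-0.001, -0.008, -1.0]]
force: [-9.5, 1.9, 7.5]
grip_width: 0.4
grip_force: 5.2
```

Call:
carry_out --steps '[[[0, -0.012, 0], [0, 0, 0], 1], [[0, -0.012, -0.03], [0, 0, 0], 1], [[0, -0.012, -0.06], [0, 0, 0], 1], [[-0.05, -0.01, -0.09], [0, 0, 0], 1], [[-0.1, -0.05, -0.12], [0, 0, 0], 1], [[-0.14, -0.08, -0.12], [0, 0, 0], 1], [[-0.14, -0.1, -0.12], [0, 0, 0], 1], [[-0.14, -0.1, -0.12], [0, 0, 0], 1]]'

```text
time: 24.3
eef_pos: [412.1, -103.7, 167.9]
ee_rot: [[0.217, 0.976, -0.0], [0.976, -0.217, 0.0], [0.0, -0.001, -1.0]]
force: [-0.1, 0.4, 0.2]
grip_width: 0.5
grip_force: 0.0
```

```bash
python3 e.py k; python3 - <<'E'
from h import *
a=cv2.imread('pics/kscene.png')[165:250,200:315];b=cv2.imread('pics/kside.png')[175:260,220:335]
cv2.imwrite('pics/k_c.png',cv2.resize(np.vstack([a,b]),None,fx=3.5,fy=3.5,interpolation=cv2.INTER_CUBIC))
F=np.load('sideF.npy')
for lo,hi in((25,31),):
    q=F[(F[...,2]>lo)&(F[...,2]<hi)&(F[...,0]<90)&(F[...,0]>5)&(F[...,1]<110)&(F[...,1]>10)];print(np.percentile(q,[1,99],axis=0))
E
```

```text
side 108 shortleg rect ((94.85493469238281, 63.107906341552734), (71.57726287841797, 8.87140941619873), 89.95928192138672)
  fence x [ 98.3 110.1 120.3] stop y [ 97.9 108.1 123.2]
scene 254 shortleg rect ((96.59844207763672, 66.6178207397461), (13.785418510437012, 73.08750915527344), 0.8597310781478882)
  fence x [ 98.8 113.4 123.9] stop y [101.2 115.4 127. ]
side 65 ((95.11399841308594, 63.72306823730469), (70.40958404541016, 8.758831024169922), 89.27787017822266)
scene 80 ((96.4727783203125, 67.06144714355469), (13.399453163146973, 69.5374984741211), 2.2318525314331055)
[ 416.66773724 -101.79112724  168.16753152] [ 0.16543063 -0.04188546  0.49263661] 24.4
[[ 19.41489069  28.21160237  25.07831636]
 [ 89.48805691 101.86606199  30.80876639]]
```

View pics/k_c.png

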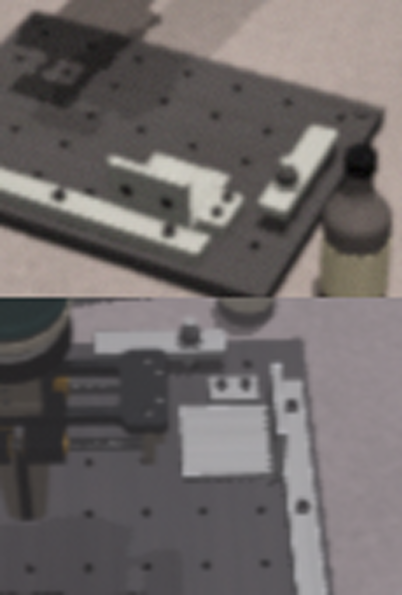

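The crop shows the bracket square, with its short leg upright against the fence at (150,190) and its side edge at the stop at (215,205). Both views agree to about 1 mm, and the arm is clear. I'm handing the job in.

```bash
python3 -c "
from plant import manip
print(manip.finish_job())"
```

```text
the job is handed in; nothing more can be done
None
```

I tipped the bracket onto its long leg and pushed it against the fence and end stop; the last camera check showed it square and within about 1 mm of both. I handed the job in at about 24 s of the 64 s allowed, and no verdict came back.

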